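# Make the breath-test meter ready and hold it out

## Task

The hand-held breath-test meter stands in its charging cradle with its inlet port upward. Slip the wider of the two mouthpieces from the tray over the port until it sits fully down on the port's collar, and let go of it; then take the meter by its body, draw it straight up out of the cradle, and tip it over to a slant of about 50 degrees from upright, as for a seated patient to blow into, with the mouthpiece still fully on and the meter's foot at least 15 cm above the table. Finish while still holding it there, touching the meter only and not the mouthpiece; leave the narrow mouthpiece standing and the other things on the table undisturbed.

Things in the scene. Friction and masses are not known exactly. Their poses are not given: they have to be found in the camera images.
- meter: Loose hand-held breath-test meter, 0.2 kg: white upright box 30 mm thick (its x), 76 mm wide (its y), 130 mm tall (its z), display on its front (-x). Origin: centre of its underside; the lowest 40 mm are in the cradle. On top near its -y end: a grey round collar (33 mm across, 3 mm high) with the upright inlet port. Its +y end is free to grip across the thickness.
- port_seat (a point): Centre of the collar's top face on the meter, where the mouthpiece's lower end must rest: 133 mm above the meter's underside, at y = -20 mm in the meter's frame. The port rises from here along the meter's z: 22.4 mm in diameter for 19 mm, then tapering to 18.4 mm at 26 mm.
- port_mid (a point): Point on the port's axis 25 mm above port_seat (meter's z): where the middle of the seated mouthpiece comes to lie.
- grip_end (a point): Point inside the meter's body at its free end: 20 mm towards +y from its middle, 100 mm above its underside, midway through the thickness. Gripped here across the 30 mm with the tool leaning 30 to 45 degrees towards the meter's +y side, the gripper stays clear of the fitted mouthpiece.
- cradle: Grey charging cradle fixed to the table, base 92 x 118 mm, 50 mm high. Origin: centre of the pocket on the table plane; axes as the meter's. Its open-topped pocket (33 x 79 mm, floor 10 mm above the origin, 40 mm deep) holds the foot of the meter with about 1.5 mm of play all round; the meter is drawn straight up.
- tray: Shallow steel tray fixed to the table, 105 x 170 mm (x, y), rim 10 mm high, floor 2.5 mm. Origin: centre of its underside. The two mouthpieces stand on it, about 90 mm apart along its y.
- mouthpiece_wide: The wider mouthpiece: loose straight white paper-board tube standing on end, open at both ends, outside diameter 30 mm, bore 25 mm, 50 mm tall, 15 g. Origin: centre of its lower end; z along its axis.
- wide_mid (a point): Middle of the wider mouthpiece, on its axis, 25 mm from either end.
- mouthpiece_narrow: The narrower mouthpiece: the same kind of tube, outside diameter 21 mm, bore 16 mm, 50 mm tall; does not fit the port. Origin: centre of its lower end; z along its axis.
- vial: Bystander: small glass vial, 22 mm across, 48 mm tall, between tray and cradle. Origin: centre of its underside.
- reagent_bottle: Bystander: small brown dropper bottle, 36 mm across, 108 mm tall, right of the cradle. Origin: centre of its underside.
- stamp_blue: Bystander: self-inking stamp with a blue top, 31 x 50 x 82 mm, front right. Origin: centre of its underside.
- timer: Bystander: small cream-coloured timer, 26 x 62 x 46 mm, at the back. Origin: centre of its underside.
- tip_box: Bystander: box of pipette tips with a yellow lid, 66 x 102 x 71 mm, back left. Origin: centre of its underside.
- tape_roll: Bystander: roll of tape lying flat, about 50 mm across, 25 mm high, front left. Origin: centre of its underside.
Not all that is in view belongs to the job. What is shaped like the mouthpiece_wide but blue is not meant.

How it is judged:
On the way, in this order (a step that is already met when the one before it is completed fails the run):
1. the wide mouthpiece sits fully down on the port, let go of, with the meter still in its cradle (distance between wide_mid and port_mid below 0.006 m and angle between the z axis of mouthpiece_wide and the z axis of meter, either way round below 0.15 rad and contact force between mouthpiece_wide and the fingers below 0.1 N and z of meter in the frame of cradle below 0.02 m), for 0.2 s.
2. the meter is drawn up out of the cradle with the mouthpiece on it (z of meter in the frame of cradle above 0.055 m and distance between wide_mid and port_mid below 0.008 m and contact force between meter and the fingers above 1 N), for 0.1 s.
At the end, for the whole second after the job is handed in: Fingers hold the meter still, slanting 35 to 65 degrees, its underside's centre over 130 mm and its port over 150 mm above the table; wide mouthpiece on the port (middle within 7 mm of its seated place, axis within 9 degrees), untouched by the robot; narrow mouthpiece standing (angle between meter's own z axis and vertical between 0.61 and 1.13 rad and height (world z) of meter above 0.13 m and height (world z) of port_seat above 0.15 m and contact force between meter and the fingers above 1 N and contact force between meter and cradle below 0.05 N and contact force between mouthpiece_wide and the arm below 0.1 N and contact force between mouthpiece_wide and the fingers below 0.1 N and distance between wide_mid and port_mid below 0.007 m and angle between the z axis of mouthpiece_wide and the z axis of meter, either way round below 0.16 rad and linear speed of meter below 0.03 m/s and angle between mouthpiece_narrow's own z axis and vertical below 0.2 rad); the arm keeps its last pose, push and grip.
It fails at once if the narrow mouthpiece is knocked over or shifted by more than 30 mm (angle between mouthpiece_narrow's own z axis and vertical above 0.5 rad or distance of mouthpiece_narrow from where it was at the start of the episode above 0.03 m).
It fails at once if a bystander is knocked over or shifted by more than 30 mm (distance of any of vial, reagent_bottle, stamp_blue, timer, tip_box, tape_roll from where it was at the start of the episode above 0.03 m or angle between any of vial, reagent_bottle, stamp_blue, timer's own z axis and vertical above 0.5 rad).
It also fails if it takes over 61 s, if anything falls off the work surface, if the arm or the gripper's body presses on something with over 40 N, if the wrist force passes 120 N, or if a joint passes its speed limit or range.

## Robot

A 6-joint arm with a two-finger parallel gripper is mounted at the origin on a cart in front of the work surface, level with it; the furniture and walls round the work are solid. World frame = base frame: x ahead of the robot, y to its left, z up, the work surface at z = 0. Lengths are in m, angles in rad, forces in N, time in s.
With the tool pointing down it reaches from about 0.35 to 0.975 m from the base axis. Payload 4.9 kg.
Tool frame: the origin (TCP) lies on the front face of the gripper's body, between the roots of the fingers; the fingertips stand ctrl.finger_overhang ahead of it and the grasp point (between the pads) lies 54 mm ahead of it (ctrl.finger_overhang is the distance from the TCP to the fingertips, in m); z points along the fingers, y is the line along which they close (so a half turn about z gives the same grasp; the last joint's range is limited). The gripper opens to 85 mm and grips with 20 to 120 N. Pads are 22 mm wide; open, the fingers measure 114 mm over their backs; the gripper's body (76 mm by 85 mm) begins 54 mm behind the grasp point. The pads swing forward as they close: fully open they stand 13 mm farther back than shut.
Start: joints at [-1.262, 0.053, 1.613, -0, 1.476, -0.119], TCP at [0.259, -0.569, 0.304] pointing down, gripper open.
Joint ranges: [-3.01, 3.01], [-1.01, 2.22], [0.06, 2.58], [-1.02, 4.17], [0.09, 2.62], [-3.14, 3.14]. Speed limits (rad/s): [2.57, 2.57, 3.14, 3.14, 3.14, 3.14].

## Interface

Orientations are given as a rotation vector (axis times angle).
In Python, from station import ctrl, vision gives the robot as it stands. The module is installed in compiled form; this text tells all that it offers.
- The arm moves only by the tool drive_tool, never from a script. Its argument "rows" is a list of rows, each a list of 2 entries, a list of its own where there are three numbers: the shift along the tool's x, y, z in m, then the turn about the tool's z in rad. A call has 1 to 10 rows; each row shifts and turns the commanded pose from where the row before left it, along the tool's axes as they then stand; what a row does not reach is not made up. A row lasts 1/10 s, in which the tool goes at most 50 mm and 8.59 degrees, less where a joint would pass 70% of its speed; a pose out of reach is approached as far as the arm can. A call with a gripper value outside its range is refused whole. "jaw" is the closure, from 0 (fully open) to 1 (shut), set as the call begins (left out, the last holds). The fingers move at their own pace and stop on an object; "grip_force" is the grip in N (left out, the last holds). Time passes only in rows, so rows that do not move let the fingers close. It gives the time, the measured TCP pose, the force, the opening and the grip force at its end, in the units of the state.
- ctrl.get_obs(): the state, without advancing time (a new reading comes with each control period).
- vision.get_image(name): name is "scene" or "top" or "wrist"; returns a dict with "image" (384x512x3 uint8, blue, green, red), "vertical_fov" (degrees; the focal length in pixels is half the picture's height over the tangent of half this angle, whatever the lens; pixels are square), "cx", "cy" (the principal point, pixels), "R" (3x3) and "t" (3): a world point X has camera coordinates R X + t. Camera axes: x right, y down, z forward; pixel columns grow to the right and rows downward; lengths in m; the calibration is good to about 2 mm. A picture is of the moment at which its call begins. There is no depth.
- ctrl.finish_job(): hands the job in; it is judged then, once.
The state is a dict: "t": time; "q": joint angles; "dq": joint speeds; "effort": joint torques, N m; "tool_pos": TCP position; "tool_rot": TCP orientation; "contact_force": force on the tool from outside, world axes, zero at the start; "wrist_torque": the same for the moment, N m; "opening": finger opening in m; "grip_force": force on a finger pad.
Only numpy, scipy, OpenCV 4.12 (cv2) and the standard library are available. Lean on these libraries where they do the work, as an engineer would, in place of code of your own. Each camera call takes 0.05 s, during which the arm holds its last target. There are 200 camera calls.

## Working session

There is one attempt and no reset: what is moved stays moved. The work goes in short steps, Python scripts to look and compute and a tool call to move; the robot and the scene stay as the last step left them, time stands still between calls to the robot, and variables do not carry over. Pictures are saved under pics/ and viewed, at most 10 in all, crops included, and the job is handed in when it is done.

Besides the shell and the picture viewer there is one more tool, called after "Call:" as name(argument=value, ...), one argument or row to a line, values as JSON. drive_tool: Moves the arm, as the interface text tells. Its arguments: {"type":"object","properties":{"rows":{"type":"array","items":{"type":"array"}},"jaw":{"type":"number"},"grip_force":{"type":"number"}},"required":["rows"]}

```bash
mkdir -p pics
cat > h.py <<'E'
import numpy as np, cv2
from scipy.spatial.transform import Rotation as Ro
from station import ctrl, vision
def snap(n,f):
    d=vision.get_image(n); cv2.imwrite(f'pics/{f}.png',d['image']); np.savez(f'pics/{f}.npz',**d); return d
def load(f): return dict(np.load(f'pics/{f}.npz'))
def F(d): return d['image'].shape[0]/2/np.tan(np.radians(float(d['vertical_fov']))/2)
def ray(d,u,v):
    f=F(d); r=d['R'].T@np.array([(u-d['cx'])/f,(v-d['cy'])/f,1]); return -d['R'].T@d['t'], r
def plane(d,u,v,z):
    c,r=ray(d,u,v); return c+r*(z-c[2])/r[2]
def proj(d,X):
    p=d['R']@np.asarray(X)+d['t']; f=F(d); return d['cx']+f*p[0]/p[2], d['cy']+f*p[1]/p[2]
E
python3 - <<'E'
from h import *
a=snap('scene','s0');b=snap('top','t0')
cv2.imwrite('pics/both.png',cv2.resize(np.vstack([a['image'],b['image']]),(800,1200))[:600]) 
for n,d in(('s',a),('t',b)):
    cv2.imwrite(f'pics/{n}big.png',cv2.resize(d['image'],(800,600),interpolation=cv2.INTER_CUBIC)); print(-d['R'].T@d['t'],d['R'].round(2).tolist(),F(d))
print(ctrl.get_obs()['tool_rot'],ctrl.finger_overhang)
E
```

```text
[-0.11963839 -0.45942853  0.54405667] [[0.57, -0.82, -0.01], [-0.41, -0.27, -0.87], [0.71, 0.51, -0.49]] 361.13635260363037
[ 0.19433656 -0.0363447   1.44448087] [[-0.01, -1.0, 0.0], [-0.97, 0.01, -0.22], [0.22, -0.01, -0.97]] 463.6081067728032
[-3.06813889e+00 -6.66496794e-01  2.86423106e-04] 0.0726
```

View pics/sbig.png

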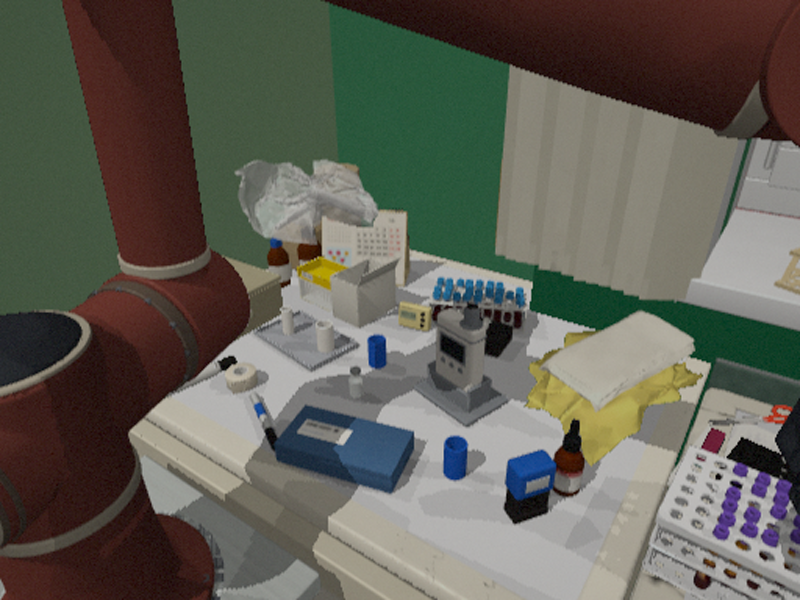

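View pics/tbig.png

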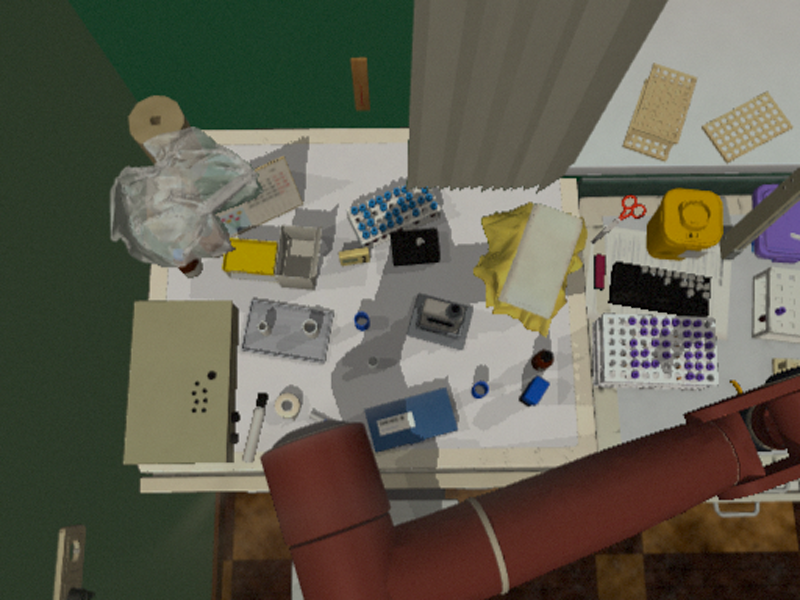

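The scene picture (800x600 scale) shows the tray with two white tubes at (288,320) and (325,336), the meter in its cradle at (460,350), and blue tubes at (376,350) and (455,458). In the top picture the tubes are at (263,326) and (310,326), the meter is at (440,315) with its port at (454,310), and the blue decoys are at (362,321) and (480,389).

Candidates for the wide mouthpiece: top (310,326), top (263,326), and the blue ones. The white tube at (310,326) looks the wider, so I'll confirm it in one crop and measure.

Run:
```python
from h import *
a=load('s0');b=load('t0')
A=cv2.resize(a['image'][190:280,150:340],(800,379),interpolation=cv2.INTER_CUBIC)
B=cv2.resize(b['image'][180:240,150:310],(800,300),interpolation=cv2.INTER_CUBIC)
cv2.imwrite('pics/crop1.png',cv2.resize(np.vstack([B,A[:300]]),(800,600)))
# bright blobs in tray, top view
for n,d,(x0,y0,x1,y1) in (('t',b,(155,190,215,232)),('s',a,(165,190,230,235))):
    g=cv2.cvtColor(d['image'],cv2.COLOR_BGR2GRAY)[y0:y1,x0:x1]
    for th in (150,170,185):
        c,l,s,ce=cv2.connectedComponentsWithStats((g>th).astype(np.uint8))
        print(n,th,[(s[i].tolist(),(ce[i]+[x0,y0]).round(1).tolist()) for i in range(1,c) if 15<s[i,4]<500])
```

```text
t 150 [([0, 0, 7, 25, 83], [156.5, 198.7]), ([10, 0, 50, 42, 332], [202.1, 201.9]), ([0, 35, 43, 7, 163], [170.0, 229.1])]
t 170 [([30, 0, 30, 11, 162], [202.6, 192.8]), ([56, 30, 4, 12, 38], [212.8, 226.2]), ([0, 37, 31, 5, 90], [165.8, 229.7])]
t 185 []
s 150 [([0, 26, 28, 19, 271], [174.0, 228.2]), ([42, 33, 23, 12, 140], [221.4, 230.3])]
s 170 [([49, 19, 16, 10, 80], [223.2, 212.0]), ([0, 28, 26, 17, 227], [173.2, 228.7]), ([60, 33, 5, 6, 18], [227.6, 226.0]), ([44, 43, 15, 2, 19], [215.5, 233.8])]
s 185 []
```

View pics/crop1.png

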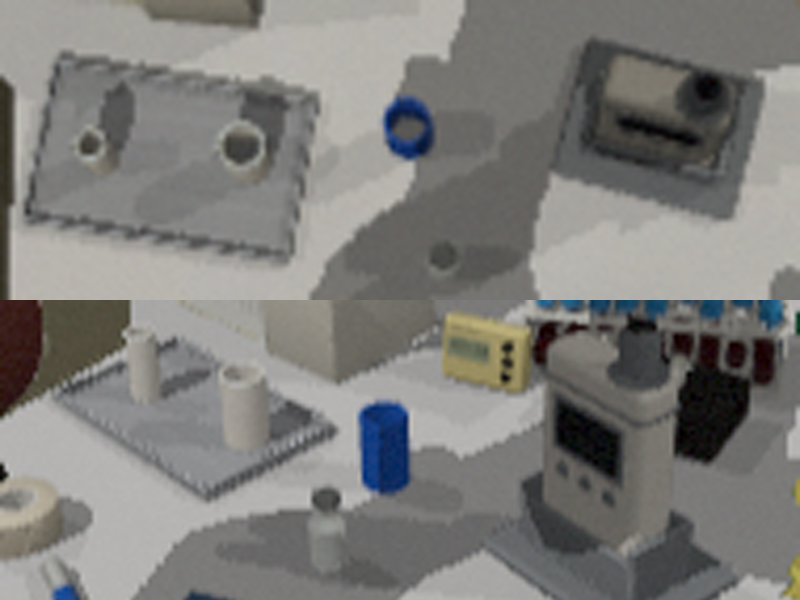

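The crop shows two white tubes in the tray. The left one, with top rim at (95,143), is narrow. The right one, with rim at (244,145), has a larger rim and is the wide mouthpiece. The blue tube at (408,127) is not meant. The port tip is at (709,88).

Run:
```python
from h import *
a=load('s0');b=load('t0')
T=lambda u,v:(150+u/5-.1,180+v/5-.1)
S=lambda u,v:(150+u/4.21,190+(v-300)/4.21)
P=lambda n,d,p,z:print(n,plane(d,*p,z).round(4))
P('wide T',b,T(244,145),.0525);P('wide S',a,S(244,372),.0525)
P('wide Tbase right edge',b,T(271,150),.0525);P('left',b,T(217,143),.0525)
P('narrow T',b,T(94,143),.0525);P('narrow S',a,S(142,333),.0525)
P('port T',b,T(709,88),.169);P('port S',a,S(645,326),.169)
c=[T(593,40),T(760,80),T(728,215),T(558,172)]
for p in c:P('cradle corner',b,p,.012)
for p in [T(60,55),T(318,96),T(290,262),T(28,213)]:P('tray corner',b,p,.01)
P('vial',b,T(443,255),.048);P('bluetube',b,T(408,127),.05)
```

```text
wide T [0.4803 0.1233 0.0525]
wide S [0.4808 0.1211 0.0525]
wide Tbase right edge [0.4769 0.1068 0.0525]
left [0.4818 0.1399 0.0525]
narrow T [0.4828 0.2151 0.0525]
narrow S [0.481  0.2109 0.0525]
port T [ 0.4856 -0.1521  0.169 ]
port S [ 0.4861 -0.1549  0.169 ]
cradle corner [ 0.5538 -0.0934  0.012 ]
cradle corner [ 0.5262 -0.1989  0.012 ]
cradle corner [ 0.4396 -0.1756  0.012 ]
cradle corner [ 0.4685 -0.0696  0.012 ]
tray corner [0.5491 0.2459 0.01  ]
tray corner [0.5201 0.0817 0.01  ]
tray corner [0.4141 0.0986 0.01  ]
tray corner [0.4474 0.2629 0.01  ]
vial [0.4113 0.0021 0.048 ]
bluetube [0.4907 0.023  0.05  ]
```

```bash
cat >> h.py <<'E'
def go(target,yaw_deg=None):
    """print shift in tool axes to target TCP, and turn so tool y points along world yaw (mod 180)"""
    o=ctrl.get_obs(); M=Ro.from_rotvec(o['tool_rot']).as_matrix()
    print('t',o['t'],'tcp',np.round(o['tool_pos'],4),'open',o['opening'],'F',np.round(o['contact_force'],1))
    print('tool y yaw',np.degrees(np.arctan2(M[1,1],M[0,1])).round(2),'z',M[:,2].round(3))
    print('shift',(M.T@(np.array(target)-o['tool_pos'])).round(4))
    if yaw_deg is not None:
        a=np.degrees(np.arctan2(M[1,1],M[0,1]))
        w=(yaw_deg-a+90)%180-90; print('turn about tool z (rad)',np.round(-np.radians(w),4))
E
python3 - <<'E'
from h import *
go([.48,.122,.25],-15); print(ctrl.get_obs()['q'])
d=load('t0')
E
```

```text
t 0.1 tcp [ 0.2592 -0.5683  0.3028] open 0.08548508018737967 F [ 0.  -0.7  0.4]
tool y yaw -65.49 z [-0.001  0.002 -1.   ]
shift [ 0.4873 -0.5363  0.0539]
turn about tool z (rad) -0.8812
[-1.26198408e+00  5.32950552e-02  1.61413846e+00 -1.96052401e-06
  1.47606402e+00 -1.19003975e-01]
```

Call:
drive_tool(
  rows=[
    [[0.0325, -0.0358, 0], 0],
    [[0.0325, -0.0358, 0], 0],
    [[0.0325, -0.0358, 0], 0],
    [[0.0325, -0.0358, 0], 0],
    [[0.0325, -0.0358, 0], 0],
    [[0.0325, -0.0358, 0], 0],
    [[0.0325, -0.0358, 0], 0],
    [[0.0325, -0.0358, 0], 0],
    [[0.0325, -0.0358, 0], 0],
    [[0.0325, -0.0358, 0], 0],
  ],
  jaw=0,
  grip_force=30,
)

```text
t: 1.1
tool_pos: [0.4064, -0.1061, 0.3036]
tool_rot: [3.07, 0.666, 0.0]
contact_force: [1.2, 0.4, -0.3]
opening: 0.0856
grip_force: 0.0
```

Call:
drive_tool(
  rows=[
    [[0.0325, -0.0358, 0], 0],
    [[0.0325, -0.0358, 0], 0],
    [[0.0325, -0.0358, 0], 0],
    [[0.0325, -0.0358, 0], 0],
    [[0.0325, -0.0358, 0], 0],
    [[0, 0, 0], -0.147],
    [[0, 0, 0], -0.147],
    [[0, 0, 0], -0.147],
    [[0, 0, 0], -0.147],
    [[0, 0, 0], -0.147],
  ],
)

```text
t: 2.1
tool_pos: [0.4798, 0.1223, 0.3033]
tool_rot: [-2.62, -1.733, 0.001]
contact_force: [0.2, 0.1, -1.1]
opening: 0.0855
grip_force: 0.0
```

Call:
drive_tool(
  rows=[
    [[0, 0, 0], -0.147],
    [[0, 0, 0], 0],
    [[0, 0, 0], 0],
  ],
)

```text
t: 2.4
tool_pos: [0.4799, 0.1222, 0.3035]
tool_rot: [-2.494, -1.909, 0.001]
contact_force: [-1.2, -0.2, -0.2]
opening: 0.0855
grip_force: 0.0
```

Run:
```python
from h import *
go([.48,.122,.25],-15)
d=snap('wrist','w1'); print(F(d),d['cx'],d['cy'],-d['R'].T@d['t'],d['R'].round(2).tolist(),proj(d,[.4805,.122,.0525]))
cv2.imwrite('pics/w1b.png',cv2.resize(d['image'],(800,600)))
```

```text
t 2.4 tcp [0.4799 0.1222 0.3035] open 0.08547041497835002 F [-1.2 -0.2 -0.2]
tool y yaw -15.13 z [-0.001 -0.    -1.   ]
shift [-0.0001  0.0002  0.0535]
turn about tool z (rad) -0.0022
323.18639011613305 258.7909826176904 193.50013859886982 [0.49868668 0.19148976 0.37401894] [[0.97, -0.26, -0.0], [-0.25, -0.93, 0.28], [-0.07, -0.27, -0.96]] (np.float64(259.8452992023621), np.float64(172.2020294939918))
```

View pics/w1b.png

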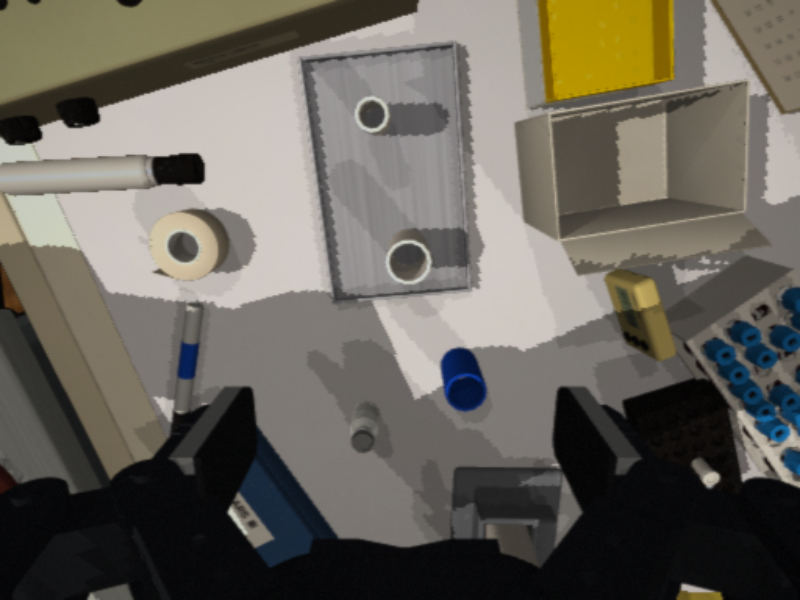

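The wrist view shows the wide tube's rim at (409,261), the narrow one at (372,114), and the blue decoy at (464,380). The tube's rim is within a few pixels of where I predicted.

Run:
```python
from h import *
d=load('w1'); g=cv2.cvtColor(d['image'],cv2.COLOR_BGR2GRAY)
x0,y0,x1,y1=240,145,285,190
m=(g[y0:y1,x0:x1]>165).astype(np.uint8)
n,l,s,c=cv2.connectedComponentsWithStats(m); 
for i in range(1,n):
    if s[i,4]>25:
        p=cv2.findContours((l==i).astype(np.uint8),0,1)[0]; p=max(p,key=len)
        e=cv2.fitEllipse(p) if len(p)>5 else None
        print(s[i],e, plane(d,e[0][0]+x0,e[0][1]+y0,.0525) if e else '')
P=plane(d,409*.64,261*.64,.0525); print(P); M=P
go([P[0],P[1],.09])
```

```text
[  7   9  29  28 181] ((20.73603630065918, 22.431873321533203), (27.566551208496094, 28.13631248474121), 102.01026916503906) [0.48265845 0.12653335 0.0525    ]
[0.48376417 0.12665255 0.0525    ]
t 2.45 tcp [0.4799 0.1222 0.3036] open 0.08563469133009911 F [-0.4 -0.3  0.3]
tool y yaw -15.1 z [-0.001 -0.    -1.   ]
shift [0.0053 0.0027 0.2136]
```

Call:
drive_tool(
  rows=[
    [[0.004, 0.0015, 0.02], 0],
    [[0, 0, 0.04], 0],
    [[0, 0, 0.04], 0],
    [[0, 0, 0.04], 0],
    [[0, 0, 0.035], 0],
    [[0, 0, 0.025], 0],
    [[0, 0, 0.0135], 0],
    [[0, 0, 0], 0],
    [[0, 0, 0], 0],
  ],
)

```text
t: 3.35
tool_pos: [0.4833, 0.1258, 0.0914]
tool_rot: [2.492, 1.912, 0.002]
contact_force: [0.9, -0.5, 0.3]
opening: 0.0854
grip_force: 0.0
```

Call:
drive_tool(
  rows=[
    [[0, 0, 0], 0],
    [[0, 0, 0], 0],
    [[0, 0, 0], 0],
    [[0, 0, 0], 0],
    [[0, 0, 0], 0],
    [[0, 0, 0], 0],
    [[0, 0, 0], 0],
    [[0, 0, 0], 0],
  ],
  jaw=1,
  grip_force=20,
)

```text
t: 4.15
tool_pos: [0.4831, 0.1257, 0.0912]
tool_rot: [2.491, 1.913, 0.001]
contact_force: [-1.7, 0.2, 5.5]
opening: 0.0291
grip_force: 19.9
```

Call:
drive_tool(
  rows=[
    [[0, 0, -0.02], 0],
    [[0, 0, -0.04], 0],
    [[0, 0, -0.045], 0],
    [[0, 0, -0.045], 0],
    [[0, 0, -0.045], 0],
    [[0, 0, -0.015], 0],
    [[0, 0, 0], 0],
  ],
)

```text
t: 4.85
tool_pos: [0.4836, 0.1258, 0.3033]
tool_rot: [2.489, 1.912, 0.008]
contact_force: [-1.1, -0.0, 0.5]
opening: 0.0293
grip_force: 20.0
```

Run:
```python
from h import *
go([.487,-.154,.30],-15)
d=snap('wrist','w2')
cv2.imwrite('pics/w2b.png',cv2.resize(d['image'],(800,600)))
```

```text
t 4.85 tcp [0.4836 0.1258 0.3033] open 0.029277474660055095 F [-1.1 -0.   0.5]
tool y yaw -14.95 z [ 0.006  0.001 -1.   ]
shift [-0.2695  0.0754  0.0031]
turn about tool z (rad) 0.0009
```

View pics/w2b.png

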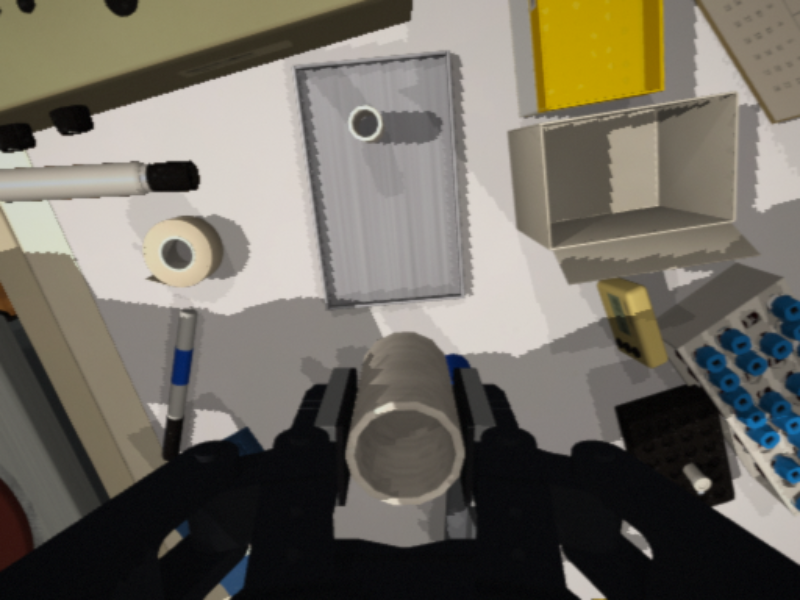

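The tube is held upright between the pads, with its top rim at (405,455), and the narrow tube is still standing at (366,124). Next I move past the port so the wrist camera looks down on it.

Call:
drive_tool(
  rows=[
    [[-0.044, 0.0095, 0], 0],
    [[-0.044, 0.0095, 0], 0],
    [[-0.044, 0.0095, 0], 0],
    [[-0.044, 0.0095, 0], 0],
    [[-0.044, 0.0095, 0], 0],
    [[-0.044, 0.0095, 0], 0],
    [[-0.044, 0.0095, 0], 0],
    [[-0.044, 0.0095, 0], 0],
    [[0, 0, 0], 0],
    [[0, 0, 0], 0],
  ],
)

```text
t: 5.9
tool_pos: [0.464, -0.2341, 0.2967]
tool_rot: [-2.489, -1.907, 0.002]
contact_force: [-0.2, 1.3, -0.9]
opening: 0.0292
grip_force: 20.0
```

Run:
```python
from h import *
d=load('w2'); P=plane(d,405*.64,455*.64,.2646); 
M=Ro.from_rotvec(ctrl.get_obs()['tool_rot']).as_matrix()
print('tube top - tcp (tool)', M.T@(P-[.4836,.1258,.3033]))
go([.487,-.154,.30],-15)
d=snap('wrist','w3'); snap('scene','s3'); print(proj(d,[.487,-.154,.169]))
cv2.imwrite('pics/w3b.png',cv2.resize(d['image'],(800,600)))
```

```text
tube top - tcp (tool) [0.00043158 0.0005245  0.03869884]
t 5.9 tcp [ 0.464  -0.2341  0.2967] open 0.029238054774935927 F [-0.2  1.3 -0.9]
tool y yaw -15.08 z [-0.005  0.004 -1.   ]
shift [ 0.0834  0.0013 -0.0031]
turn about tool z (rad) -0.0014
(np.float64(262.6066268771728), np.float64(78.44913197045355))
```

View pics/w3b.png

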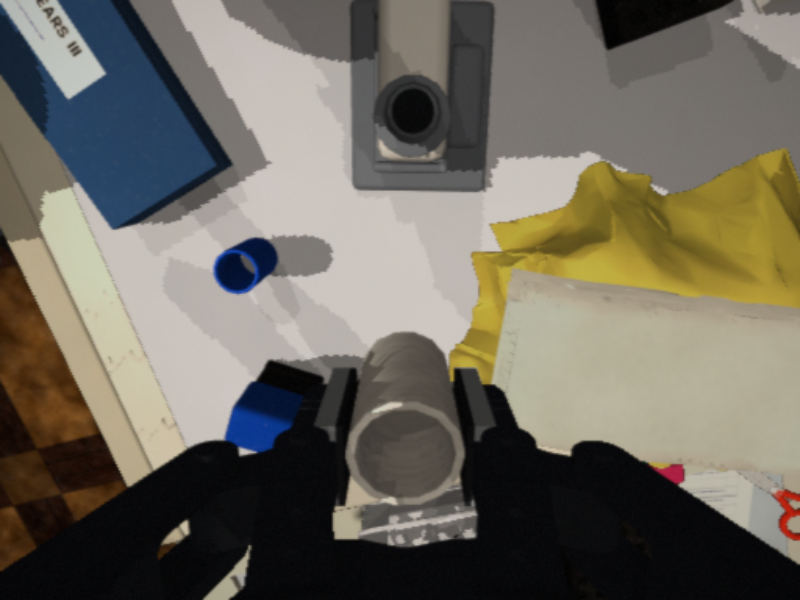

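The port tip is at (414,109), the cradle's edges run square to the image so the yaw is right, and the tube is centred on the TCP.

Run:
```python
from h import *
d=load('w3'); g=cv2.cvtColor(d['image'],cv2.COLOR_BGR2GRAY)
x0,y0=235,40; c=g[y0:100,x0:295]
for th in (30,40,50):
    n,l,s,ce=cv2.connectedComponentsWithStats((c<th).astype(np.uint8))
    for i in range(1,n):
        if s[i,4]>100:
            u,v=ce[i]+[x0,y0]; print(th,s[i],u,v,plane(d,u,v,.169))
cr=[plane(d,u*.64,v*.64,.012) for u,v in((352,187),(486,189),(350,5),(494,5))]; print(np.round(cr,4))
P=plane(d,414*.64,110*.64,.169); print(P); go([P[0],P[1],.28])
```

```text
30 [ 16  17  27  29 610] 263.69180327868855 70.75573770491803 [ 0.48867988 -0.15012355  0.169     ]
40 [ 11  16  32  36 789] 262.15842839036753 72.5487959442332 [ 0.48757754 -0.15082982  0.169     ]
50 [  10   12   38   40 1102] 263.1279491833031 72.09800362976407 [ 0.48817993 -0.15073999  0.169     ]
[[ 0.4406 -0.1752  0.012 ]
 [ 0.5292 -0.2004  0.012 ]
 [ 0.4716 -0.0682  0.012 ]
 [ 0.5585 -0.0918  0.012 ]]
[ 0.48943376 -0.15012863  0.169     ]
t 6.0 tcp [ 0.4646 -0.2329  0.298 ] open 0.029203189604960513 F [-0.   0.2 -1.1]
tool y yaw -14.91 z [-0.003  0.003 -1.   ]
shift [0.0863 0.0027 0.0182]
```

Call:
drive_tool(
  rows=[
    [[0.0285, 0.0008, 0], 0],
    [[0.029, 0.001, 0], 0],
    [[0.029, 0.0007, 0], 0],
    [[0, 0, 0.018], 0],
    [[0, 0, 0.014], 0],
    [[0, 0, 0], 0],
    [[0, 0, 0], 0],
  ],
)

```text
t: 6.7
tool_pos: [0.4895, -0.1508, 0.2676]
tool_rot: [-2.49, -1.913, 0.001]
contact_force: [-0.2, -1.0, -0.6]
opening: 0.0292
grip_force: 20.0
```

Run:
```python
from h import *
go([.489,-.1502,.264],-15)
d=snap('wrist','w4'); e=snap('scene','s4')
u,v=proj(e,[.489,-.15,.17]);u=int(u);v=int(v)
A=cv2.resize(e['image'][v-35:v+40,u-50:u+50],(800,600),interpolation=cv2.INTER_CUBIC)
cv2.imwrite('pics/c4.png',A)
```

```text
t 6.7 tcp [ 0.4895 -0.1508  0.2676] open 0.029200032275378787 F [-0.2 -1.  -0.6]
tool y yaw -14.94 z [-0.001  0.001 -1.   ]
shift [ 0.0004 -0.0006  0.0036]
turn about tool z (rad) 0.001
```

View pics/c4.png

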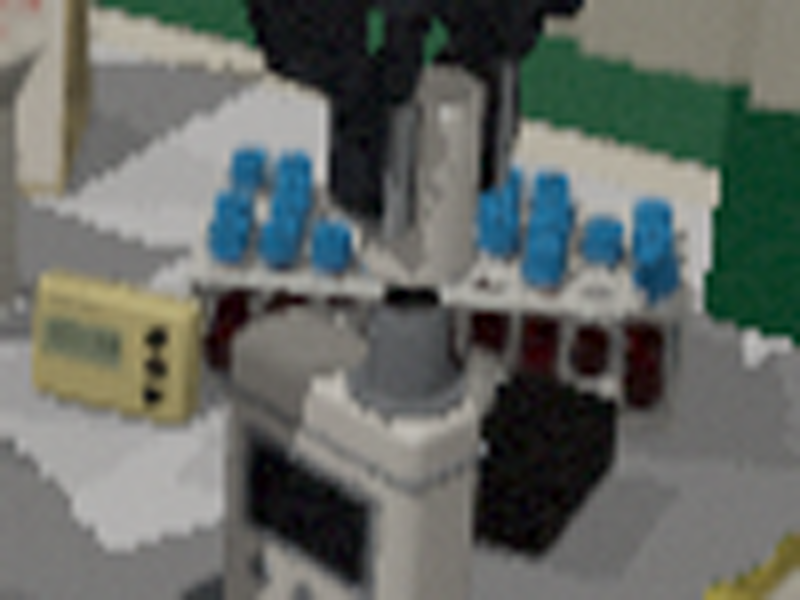

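The close view shows the tube above the port, possibly a few mm to the right: its right edge is near x≈478 and the port's centre near x≈412. I'll check this numerically.

Run:
```python
from h import *
e=load('s4'); u,v=proj(e,[.489,-.15,.17]);u0=int(u)-50;v0=int(v)-35
r=e['R'][0]
T=np.array([.4895,-.1508])
f=lambda X:np.round((np.array(proj(e,X))-[u0,v0])*8+4,0)
print('pred port tip ctr',f([.489,-.15,.169]),'port base',f([.489,-.15,.146]),'collar',f([.489,-.15,.143]))
for z in(.179,.2):
  for s in(-1,0,1):
    print('tube',z,s,f([T[0]+s*.015*r[0]/.9999,T[1]+s*.015*r[1],z]))
g=cv2.cvtColor(e['image'],cv2.COLOR_BGR2GRAY)
for row in (24,27,30,32,34,40,42,44,46,48): print(row*8+4,g[v0+row,u0+40:u0+66].tolist())
```

```text
pred port tip ctr [411. 292.] port base [406. 366.] collar [406. 376.]
tube 0.179 -1 [360. 260.]
tube 0.179 0 [416. 259.]
tube 0.179 1 [473. 259.]
tube 0.2 -1 [363. 189.]
tube 0.2 0 [420. 189.]
tube 0.2 1 [478. 188.]
196 [122, 59, 33, 25, 29, 21, 15, 24, 94, 110, 90, 53, 110, 132, 114, 128, 136, 127, 120, 97, 71, 78, 84, 98, 69, 120]
220 [95, 133, 125, 113, 80, 61, 45, 50, 117, 102, 88, 61, 115, 132, 141, 136, 131, 123, 119, 100, 82, 88, 74, 93, 77, 123]
244 [84, 78, 78, 64, 166, 99, 126, 104, 106, 108, 107, 109, 114, 147, 143, 138, 130, 122, 118, 95, 92, 84, 78, 74, 53, 84]
260 [82, 82, 77, 63, 90, 138, 157, 157, 154, 133, 110, 112, 115, 132, 142, 136, 129, 124, 118, 114, 154, 130, 125, 86, 111, 94]
276 [126, 105, 87, 126, 124, 134, 137, 141, 143, 146, 155, 132, 150, 144, 140, 134, 117, 112, 137, 162, 139, 176, 174, 170, 167, 108]
324 [116, 109, 137, 107, 90, 76, 91, 91, 95, 99, 94, 97, 92, 87, 79, 67, 53, 85, 70, 7, 15, 6, 12, 39, 87, 37]
340 [124, 123, 123, 123, 115, 99, 84, 88, 93, 91, 89, 86, 90, 84, 74, 68, 40, 91, 53, 19, 14, 8, 13, 50, 74, 28]
356 [125, 123, 122, 123, 121, 111, 86, 90, 90, 90, 89, 86, 83, 80, 73, 65, 26, 54, 72, 102, 87, 77, 55, 80, 63, 29]
372 [109, 116, 146, 113, 103, 95, 84, 91, 88, 86, 85, 85, 84, 82, 69, 60, 55, 49, 96, 120, 111, 104, 111, 66, 38, 27]
388 [182, 183, 184, 134, 101, 97, 92, 93, 87, 89, 87, 81, 81, 71, 65, 73, 85, 105, 115, 134, 121, 106, 19, 21, 15, 10]
```

The tube and port agree within about 1 mm, so I descend.

Call:
drive_tool(
  rows=[
    [[0, 0, 0.006], 0],
    [[0, 0, 0.005], 0],
    [[0, 0, 0.005], 0],
    [[0, 0, 0], 0],
    [[0, 0, 0], 0],
  ],
)

```text
t: 7.3
tool_pos: [0.4898, -0.1511, 0.2521]
tool_rot: [-2.491, -1.913, 0.0]
contact_force: [0.6, -0.0, -0.8]
opening: 0.0293
grip_force: 20.0
```

Call:
drive_tool(
  rows=[
    [[0, 0, 0.005], 0],
    [[0, 0, 0.005], 0],
    [[0, 0, 0], 0],
    [[0, 0, 0], 0],
  ],
)

```text
t: 7.7
tool_pos: [0.4898, -0.151, 0.2421]
tool_rot: [-2.491, -1.913, 0.0]
contact_force: [0.1, -0.5, -0.1]
opening: 0.0294
grip_force: 20.0
```

Call:
drive_tool(
  rows=[
    [[0, 0, 0.004], 0],
    [[0, 0, 0.004], 0],
    [[0, 0, 0], 0],
    [[0, 0, 0], 0],
  ],
)

```text
t: 8.1
tool_pos: [0.4898, -0.1511, 0.2341]
tool_rot: [-2.491, -1.913, 0.0]
contact_force: [-0.6, 0.3, -0.8]
opening: 0.0292
grip_force: 20.0
```

Call:
drive_tool(
  rows=[
    [[0, 0, 0.001], 0],
    [[0, 0, 0.001], 0],
    [[0, 0, 0.001], 0],
    [[0, 0, 0], 0],
    [[0, 0, 0], 0],
  ],
)

```text
t: 8.6
tool_pos: [0.49, -0.1512, 0.2317]
tool_rot: [2.491, 1.913, 0.0]
contact_force: [0.2, -0.2, 1.6]
opening: 0.0292
grip_force: 20.1
```

Call:
drive_tool(
  rows=[
    [[0, 0, 0], 0],
    [[0, 0, 0], 0],
    [[0, 0, 0], 0],
    [[0, 0, 0], 0],
    [[0, 0, 0], 0],
    [[0, 0, 0], 0],
  ],
  jaw=0,
)

```text
t: 9.2
tool_pos: [0.4899, -0.1511, 0.2314]
tool_rot: [2.492, 1.913, 0.0]
contact_force: [-0.4, -0.9, 0.1]
opening: 0.0851
grip_force: 0.0
```

Call:
drive_tool(
  rows=[
    [[0, 0, -0.01], 0],
    [[0, 0, -0.02], 0],
    [[0, 0, -0.02], 0],
    [[0, 0, -0.02], 0],
    [[0, 0, 0], 0],
    [[0, 0, 0], 0],
  ],
)

```text
t: 9.8
tool_pos: [0.49, -0.1511, 0.3019]
tool_rot: [2.491, 1.913, 0.001]
contact_force: [-0.2, 0.0, 0.5]
opening: 0.0852
grip_force: 0.0
```

Run:
```python
from h import *
g=go
# grip point g=+26mm in meter y from middle; port at -20 -> +46mm along meter y (yaw -15)
yv=np.array([np.sin(np.radians(15)),np.cos(np.radians(15))]); P=np.array([.490,-.1512])+yv*.046
go([*P,.30],-15); print(P)
d=snap('wrist','w5'); e=snap('scene','s5')
u,v=proj(e,[.489,-.15,.15]);u=int(u);v=int(v)
A=cv2.resize(e['image'][v-38:v+37,u-50:u+50],(800,600),interpolation=cv2.INTER_CUBIC)
B=cv2.resize(d['image'],(800,600))
cv2.imwrite('pics/c5.png',cv2.resize(np.hstack([A,B]),(800,300)))
print(proj(d,[.49,-.1512,.193]))
```

```text
t 9.8 tcp [ 0.49   -0.1511  0.3019] open 0.08522396920072066 F [-0.2  0.   0.5]
tool y yaw -14.95 z [ 0.001 -0.001 -1.   ]
shift [0.0459 0.     0.0019]
turn about tool z (rad) 0.0008
[ 0.50190568 -0.10676741]
(np.float64(258.85161144306414), np.float64(224.44510009771307))
```

View pics/c5.png

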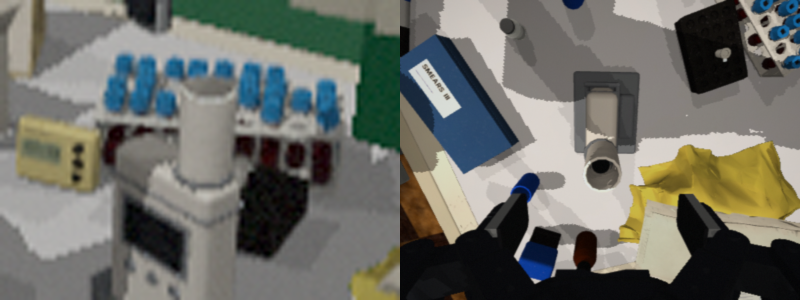

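The mouthpiece is seated on the collar and released, and the meter is still in its cradle. The tool can only be driven upright. My plan:
1. Grip the meter's top +y end with the fingertips, keeping the gripper body above the mouthpiece.
2. Lift the meter out.
3. Pivot it in the pads against the pocket's rim.

Call:
drive_tool(
  rows=[
    [[0.023, 0, 0], 0],
    [[0.023, 0, 0], 0],
    [[0, 0, 0.025], 0],
    [[0, 0, 0.03], 0],
    [[0, 0, 0.025], 0],
    [[0, 0, 0.015], 0],
    [[0, 0, 0.008], 0],
    [[0, 0, 0], 0],
    [[0, 0, 0], 0],
  ],
)

```text
t: 10.8
tool_pos: [0.5023, -0.1069, 0.1994]
tool_rot: [2.491, 1.913, 0.001]
contact_force: [0.3, -0.3, 0.4]
opening: 0.0853
grip_force: 0.0
```

Call:
drive_tool(
  rows=[
    [[0, 0, 0], 0],
    [[0, 0, 0], 0],
    [[0, 0, 0], 0],
    [[0, 0, 0], 0],
    [[0, 0, 0], 0],
    [[0, 0, 0], 0],
    [[0, 0, 0], 0],
    [[0, 0, 0], 0],
  ],
  jaw=1,
  grip_force=50,
)

```text
t: 11.6
tool_pos: [0.5022, -0.1065, 0.1992]
tool_rot: [2.491, 1.913, 0.002]
contact_force: [0.1, 3.4, 5.8]
opening: 0.0287
grip_force: 50.3
```

Run:
```python
from h import *
go([.49,-.1,.3])
d=snap('wrist','w6'); e=snap('scene','s6')
u,v=proj(e,[.489,-.15,.15]);u=int(u);v=int(v)
A=cv2.resize(e['image'][v-48:v+42,u-60:u+60],(800,600),interpolation=cv2.INTER_CUBIC)
cv2.imwrite('pics/c6.png',A)
```

```text
t 11.6 tcp [ 0.5022 -0.1065  0.1992] open 0.02869668416165111 F [0.1 3.4 5.8]
tool y yaw -14.95 z [ 0.001  0.    -1.   ]
shift [ 0.0032 -0.0133 -0.1008]
```

View pics/c6.png

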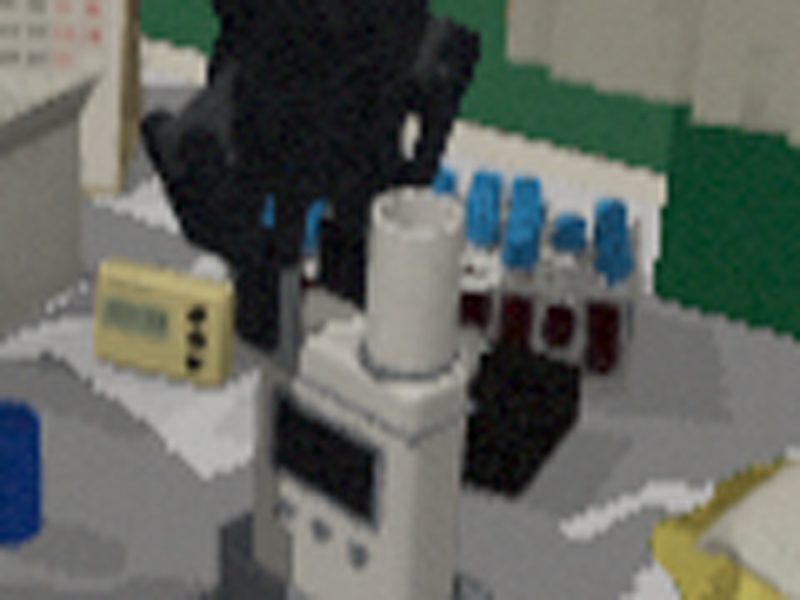

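The pads hold the meter's top +y end with a 28.7 mm opening and 50 N, and the mouthpiece stands clear at (415,280). Lifting now.

Call:
drive_tool(
  rows=[
    [[0, 0, -0.003], 0],
    [[0, 0, -0.007], 0],
    [[0, 0, -0.01], 0],
    [[0, 0, -0.01], 0],
    [[0, 0, -0.01], 0],
    [[0, 0, -0.01], 0],
    [[0, 0, -0.006], 0],
    [[0, 0, -0.004], 0],
    [[0, 0, 0], 0],
    [[0, 0, 0], 0],
  ],
)

```text
t: 12.7
tool_pos: [0.5016, -0.1066, 0.2581]
tool_rot: [-2.491, -1.913, 0.001]
contact_force: [0.1, -0.5, -2.3]
opening: 0.0286
grip_force: 49.7
```

```bash
cat > look.py <<'E'
from h import *
import sys
n=sys.argv[1]
o=ctrl.get_obs(); p=o['tool_pos']; print(o['t'],np.round(p,4),o['opening'],o['grip_force'],np.round(o['contact_force'],1),np.round(o['wrist_torque'],2))
e=snap('scene','s'+n)
u,v=proj(e,[p[0],p[1]-.03,p[2]-.09]);u=int(u);v=int(v); H=75
x0=max(0,u-H*4//3//1); y0=max(0,v-H)
cv2.imwrite(f'pics/c{n}.png',cv2.resize(e['image'][y0:y0+2*H,x0:x0+200],(800,600),interpolation=cv2.INTER_CUBIC)); print(x0,y0)
E
python3 look.py 7
```

```text
12.7 [ 0.5016 -0.1066  0.2581] 0.028581401971462892 49.66941475868225 [ 0.1 -0.5 -2.3] [ 0.09  0.01 -0.02]
199 116
```

View pics/c7.png

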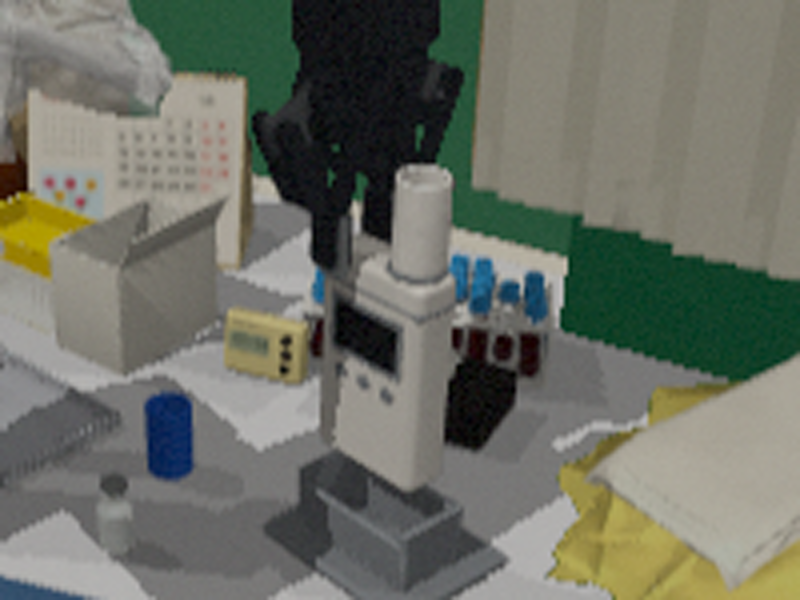

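The meter is out of the cradle and upright, with the mouthpiece still on the collar at (422,225) and the pocket visible below the foot. That was my tenth and last picture, so from here I check the tilt numerically from the display's outline, cast onto the known front plane. I lower the foot about 1 cm into the pocket and reduce the grip for pivoting.

Call:
drive_tool(
  rows=[
    [[0, 0, 0.006], 0],
    [[0, 0, 0.008], 0],
    [[0, 0, 0.006], 0],
    [[0, 0, 0.005], 0],
    [[0, 0, 0.004], 0],
    [[0, 0, 0], 0],
    [[0, 0, 0], 0],
  ],
)

```text
t: 13.45
tool_pos: [0.5018, -0.1067, 0.2294]
tool_rot: [2.492, 1.913, 0.0]
contact_force: [-0.9, -0.3, -2.6]
opening: 0.0287
grip_force: 49.6
```

```bash
cat > tilt.py <<'E'
from h import *
import sys
n=sys.argv[1]
o=ctrl.get_obs(); p=np.array(o['tool_pos']); print(o['t'],np.round(p,4),o['opening'],o['grip_force'],np.round(o['contact_force'],1))
e=snap('scene','s'+n); g=cv2.cvtColor(e['image'],cv2.COLOR_BGR2GRAY)
M=Ro.from_rotvec(o['tool_rot']).as_matrix(); N=M[:,1]*np.sign(M[0,1]); Y=np.array([-N[1],N[0],0]); Y/=np.linalg.norm(Y)
def cast(u,v):
    c,r=ray(e,u,v); X=c+r*(((p-.015*N-c)@N)/(r@N)); return (X-p)@Y, X[2]-p[2]
for th in (40,55):
    k,l,s,ce=cv2.connectedComponentsWithStats((g<th).astype(np.uint8))
    for i in range(1,k):
        if 40<s[i,4]<900:
            q=np.argwhere(l==i)[:,::-1]; q3=np.array([cast(*a) for a in q])*1000
            c=q3.mean(0)
            if abs(c[0])<160 and -260<c[1]<-40:
                R=cv2.minAreaRect(q3.astype(np.float32)); print(th,s[i,4],ce[i].round(0),'ctr(y,z)mm',c.round(0),'size',np.round(R[1],0),'ang',round(R[2],1))
E
python3 tilt.py 8
```

```text
13.45 [ 0.5018 -0.1067  0.2294] 0.02873342278981542 49.596607089042664 [-0.9 -0.3 -2.6]
40 323 [318. 214.] ctr(y,z)mm [-104.  -76.] size [36. 75.] ang 17.7
40 150 [289. 211.] ctr(y,z)mm [ -23. -105.] size [45. 28.] ang 2.6
55 395 [320. 213.] ctr(y,z)mm [-108.  -71.] size [41. 99.] ang 26.1
55 171 [289. 211.] ctr(y,z)mm [ -23. -104.] size [31. 47.] ang 88.5
55 213 [241. 225.] ctr(y,z)mm [ 157. -232.] size [44. 81.] ang 3.5
```

The foot went back in freely, and the display gives a reliable tilt reading of about 1–2 degrees. Starting the pivot.

Call:
drive_tool(
  rows=[
    [[-0.001, 0, 0], 0],
    [[-0.001, 0, 0], 0],
    [[-0.005, 0, -0.0028], 0],
    [[-0.005, 0, -0.0025], 0],
    [[-0.005, 0, -0.0022], 0],
    [[-0.0056, 0, -0.002], 0],
    [[0, 0, 0], 0],
    [[0, 0, 0], 0],
  ],
  grip_force=20,
)

```text
t: 14.3
tool_pos: [0.4959, -0.1288, 0.2392]
tool_rot: [2.492, 1.913, -0.0]
contact_force: [0.1, 3.2, -1.4]
opening: 0.0288
grip_force: 49.3
```

```bash
python3 tilt.py 9
```

```text
14.3 [ 0.4959 -0.1288  0.2392] 0.028776750615585246 49.324859976768494 [ 0.1  3.2 -1.4]
40 41 [279. 200.] ctr(y,z)mm [  33. -101.] size [28. 13.] ang 88.5
40 45 [331. 204.] ctr(y,z)mm [-110.  -49.] size [22. 10.] ang 83.5
40 158 [295. 211.] ctr(y,z)mm [ -16. -108.] size [46. 26.] ang 8.7
40 188 [320. 216.] ctr(y,z)mm [-88. -87.] size [24. 59.] ang 10.0
55 46 [279. 200.] ctr(y,z)mm [  33. -101.] size [15. 31.] ang 21.6
55 265 [322. 213.] ctr(y,z)mm [-92. -78.] size [39. 85.] ang 4.6
55 175 [294. 211.] ctr(y,z)mm [ -16. -108.] size [47. 28.] ang 8.6
```

It pivots as planned, about 8° for 3 N. Continuing.

Call:
drive_tool(
  rows=[
    [[-0.0055, 0, -0.0018], 0],
    [[-0.0055, 0, -0.0015], 0],
    [[-0.0055, 0, -0.0013], 0],
    [[-0.0055, 0, -0.0011], 0],
    [[-0.0056, 0, -0.0008], 0],
    [[-0.0056, 0, -0.0006], 0],
    [[-0.0056, 0, -0.0003], 0],
    [[-0.0056, 0, -0.0001], 0],
    [[0, 0, 0], 0],
    [[0, 0, 0], 0],
  ],
)

```text
t: 15.35
tool_pos: [0.4844, -0.1717, 0.2465]
tool_rot: [2.492, 1.913, -0.001]
contact_force: [0.5, 2.3, -2.5]
opening: 0.0288
grip_force: 47.6
```

```bash
python3 tilt.py 10
```

```text
15.35 [ 0.4844 -0.1717  0.2465] 0.02881673825956099 47.635948061943054 [ 0.5  2.3 -2.5]
40 41 [286. 200.] ctr(y,z)mm [ 56. -99.] size [13. 29.] ang 8.8
40 165 [304. 215.] ctr(y,z)mm [   1. -112.] size [45. 26.] ang 26.7
55 47 [279. 200.] ctr(y,z)mm [  77. -108.] size [15. 34.] ang 21.6
55 48 [286. 200.] ctr(y,z)mm [  57. -100.] size [13. 32.] ang 13.0
55 179 [304. 215.] ctr(y,z)mm [   1. -111.] size [45. 28.] ang 27.3
55 64 [288. 239.] ctr(y,z)mm [  45. -199.] size [28. 32.] ang 31.0
```

Call:
drive_tool(
  rows=[
    [[-0.0056, 0, 0.0002], 0],
    [[-0.0057, 0, 0.0004], 0],
    [[-0.0057, 0, 0.0007], 0],
    [[-0.0056, 0, 0.0009], 0],
    [[-0.0055, 0, 0.0012], 0],
    [[-0.0055, 0, 0.0014], 0],
    [[-0.0054, 0, 0.0016], 0],
    [[-0.0054, 0, 0.0018], 0],
    [[0, 0, 0], 0],
    [[0, 0, 0], 0],
  ],
)

```text
t: 16.4
tool_pos: [0.4731, -0.2147, 0.2386]
tool_rot: [2.491, 1.912, -0.0]
contact_force: [0.8, 1.0, 2.7]
opening: 0.0284
grip_force: 45.5
```

```bash
python3 tilt.py 11
```

```text
16.4 [ 0.4731 -0.2147  0.2386] 0.02838450105747389 45.460984110832214 [0.8 1.  2.7]
40 192 [296. 205.] ctr(y,z)mm [ 68. -90.] size [24. 86.] ang 44.5
40 168 [313. 222.] ctr(y,z)mm [  18. -109.] size [44. 27.] ang 45.2
40 388 [365. 289.] ctr(y,z)mm [-122. -194.] size [37. 92.] ang 12.7
55 45 [279. 200.] ctr(y,z)mm [ 122. -101.] size [15. 31.] ang 21.6
55 46 [286. 200.] ctr(y,z)mm [101. -93.] size [13. 30.] ang 10.8
55 212 [296. 205.] ctr(y,z)mm [ 69. -90.] size [26. 89.] ang 45.1
55 198 [313. 222.] ctr(y,z)mm [  18. -109.] size [45. 29.] ang 44.9
```

Call:
drive_tool(
  rows=[
    [[-0.0052, 0, 0.002], 0],
    [[-0.0052, 0, 0.0023], 0],
    [[0, 0, 0], 0],
  ],
)

```text
t: 16.75
tool_pos: [0.4702, -0.2249, 0.2337]
tool_rot: [2.492, 1.913, -0.0]
contact_force: [1.4, 1.2, 2.8]
opening: 0.0286
grip_force: 45.0
```

Call:
drive_tool(
  rows=[
    [[0, 0, 0], 0],
    [[0, 0, 0], 0],
    [[0, 0, 0], 0],
  ],
  jaw=1,
  grip_force=80,
)

```text
t: 17.05
tool_pos: [0.4703, -0.2243, 0.2338]
tool_rot: [-2.491, -1.914, 0.0]
contact_force: [1.6, 1.2, 1.5]
opening: 0.0276
grip_force: 78.7
```

Call:
drive_tool(
  rows=[
    [[0.001, 0, -0.003], 0],
    [[0.001, 0, -0.006], 0],
    [[0, 0, -0.01], 0],
    [[0, 0, -0.014], 0],
    [[0, 0, -0.014], 0],
    [[0, 0, -0.014], 0],
    [[0, 0, -0.014], 0],
    [[0, 0, -0.014], 0],
    [[0, 0, -0.014], 0],
    [[0, 0, -0.014], 0],
  ],
)

```text
t: 18.05
tool_pos: [0.4708, -0.2224, 0.3522]
tool_rot: [2.492, 1.913, 0.0]
contact_force: [-0.7, -0.6, -2.3]
opening: 0.0275
grip_force: 79.1
```

Call:
drive_tool(
  rows=[
    [[0, 0, -0.014], 0],
    [[0, 0, -0.014], 0],
    [[0, 0, -0.014], 0],
    [[0, 0, -0.009], 0],
    [[0, 0, -0.004], 0],
    [[0, 0, 0], 0],
    [[0, 0, 0], 0],
    [[0, 0, 0], 0],
  ],
)

```text
t: 18.85
tool_pos: [0.4707, -0.2223, 0.4049]
tool_rot: [-2.49, -1.912, 0.001]
contact_force: [0.1, -0.5, -1.6]
opening: 0.0273
grip_force: 79.0
```

```bash
sed -i 's/<-40:/<-40:/; s/-260</-200</' tilt.py; python3 tilt.py 12
python3 - <<'E'
from h import *
# mouthpiece check: bright tube mask near the expected place, cast on plane through the meter axis
o=ctrl.get_obs(); p=np.array(o['tool_pos']); e=load('s12'); M=Ro.from_rotvec(o['tool_rot']).as_matrix(); N=M[:,1]*np.sign(M[0,1]); Y=np.array([-N[1],N[0],0])
th=np.radians(50); ey=np.cos(th)*Y+np.sin(th)*np.array([0,0,1]); ez=-np.sin(th)*Y+np.cos(th)*np.array([0,0,1])
P=p-[0,0,.076]
f=lambda y,z:np.round(proj(e,P+ey*(y-.026)+ez*(z-.123)),0)
for k,a in dict(collar=(-.02,.133),top=(-.02,.183),foot=(0,0),tl=(-.035,.183),tr=(-.005,.183)).items(): print(k,f(*a))
print('foot z',(P+ey*-.026+ez*-.123)[2])
E
```

```text
18.85 [ 0.4707 -0.2223  0.4049] 0.027317821705053195 79.03769373893738 [ 0.1 -0.5 -1.6]
40 270 [321. 147.] ctr(y,z)mm [  22. -107.] size [46. 27.] ang 48.9
55 299 [321. 147.] ctr(y,z)mm [  22. -107.] size [48. 30.] ang 46.9
collar [353. 153.]
top [374. 141.]
foot [303. 168.]
tl [378. 149.]
tr [370. 133.]
foot z 0.22995670587662692
```

The tilt is 48°, the foot is at about 0.23 m, and the meter hangs freely. I'll check the mouthpiece numerically and confirm the meter is still.

Run:
```python
from h import *
o=ctrl.get_obs(); p=np.array(o['tool_pos']); print(o['opening'],o['t'])
e=load('s12'); M=Ro.from_rotvec(o['tool_rot']).as_matrix(); N=M[:,1]*np.sign(M[0,1]); Y=np.array([-N[1],N[0],0]); Z=np.array([0,0,1.])
P=p-[0,0,.076]; th=np.radians(48)
ey=np.cos(th)*Y+np.sin(th)*Z; ez=-np.sin(th)*Y+np.cos(th)*Z
# rectify the meter's mid plane: rows z 200..100 mm step 4, cols y -50..10 step 4
for n in('s12',):
  for z in range(204,120,-5):
    print(z,[int(e['image'][int(round(v)),int(round(u))].mean()) for u,v in (proj(e,P+ey*(y/1000-.026)+ez*(z/1000-.123)) for y in range(-50,16,4))])
d=load('s7');
```

```text
0.02799515791400713 18.9
204 [119, 121, 119, 120, 127, 126, 127, 125, 125, 128, 126, 123, 127, 125, 129, 119, 121]
199 [117, 121, 125, 125, 128, 127, 125, 126, 127, 127, 128, 127, 129, 122, 121, 122, 121]
194 [121, 125, 127, 124, 127, 126, 126, 128, 128, 126, 127, 117, 121, 121, 121, 123, 120]
189 [126, 125, 125, 125, 127, 127, 128, 128, 127, 162, 157, 147, 125, 141, 150, 120, 122]
184 [126, 127, 126, 127, 127, 129, 127, 127, 154, 162, 163, 148, 115, 90, 117, 126, 127]
179 [128, 127, 127, 126, 126, 130, 127, 127, 153, 165, 162, 98, 95, 95, 92, 141, 128]
174 [128, 127, 126, 127, 125, 129, 126, 120, 90, 115, 156, 159, 149, 178, 162, 138, 129]
169 [126, 128, 124, 126, 126, 122, 121, 119, 89, 98, 131, 145, 158, 161, 160, 135, 129]
164 [127, 125, 124, 127, 121, 122, 123, 122, 90, 111, 133, 149, 159, 160, 169, 127, 128]
159 [125, 124, 124, 122, 122, 122, 122, 121, 89, 98, 126, 149, 163, 171, 165, 140, 125]
154 [127, 123, 120, 122, 119, 120, 121, 126, 87, 100, 123, 140, 158, 167, 162, 138, 127]
149 [121, 122, 119, 121, 123, 125, 128, 128, 83, 99, 122, 143, 158, 162, 165, 127, 127]
144 [119, 122, 122, 122, 127, 127, 127, 127, 88, 101, 121, 141, 153, 161, 164, 144, 125]
139 [127, 127, 122, 126, 126, 127, 129, 125, 79, 98, 118, 135, 152, 163, 165, 140, 122]
134 [126, 129, 128, 128, 126, 126, 127, 128, 80, 99, 118, 138, 154, 161, 164, 150, 155]
129 [126, 127, 127, 121, 125, 128, 127, 107, 88, 98, 119, 139, 149, 156, 162, 143, 154]
124 [128, 125, 126, 123, 119, 128, 127, 82, 84, 92, 121, 137, 154, 162, 144, 100, 172]
```

Call:
drive_tool(
  rows=[
    [[0, 0, 0], 0],
    [[0, 0, 0], 0],
    [[0, 0, 0], 0],
    [[0, 0, 0], 0],
    [[0, 0, 0], 0],
    [[0, 0, 0], 0],
    [[0, 0, 0], 0],
    [[0, 0, 0], 0],
    [[0, 0, 0], 0],
    [[0, 0, 0], 0],
  ],
)

```text
t: 19.9
tool_pos: [0.4708, -0.2224, 0.4059]
tool_rot: [-2.492, -1.913, -0.0]
contact_force: [-0.1, -0.6, -1.8]
opening: 0.0275
grip_force: 79.0
```

```bash
python3 tilt.py 13
```

```text
19.9 [ 0.4708 -0.2224  0.4059] 0.027545142746062942 79.03900265693665 [-0.1 -0.6 -1.8]
40 266 [321. 146.] ctr(y,z)mm [  22. -107.] size [45. 27.] ang 49.0
55 298 [321. 146.] ctr(y,z)mm [  22. -107.] size [47. 30.] ang 48.8
```

The tube's sides run parallel to the meter's axis, its length from the collar is about 50 mm so it is seated, and the tilt is steady at 49°. Handing in.

```bash
python3 -c "
from station import ctrl
print(ctrl.finish_job())"
```

```text
the job is handed in; nothing more can be done
None
```

I handed the job in at about 20 s, but `finish_job()` gave no verdict, so the result is unconfirmed; by my last measurements the wide mouthpiece was fully on the port, and the gripper held the meter still, clear of the cradle, at about 49° with its foot about 0.23 m above the table.

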